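Lock the board carrier in the test fixture with its cross pin

ROBOT

A 7-joint arm with a two-finger parallel gripper is mounted at the origin on the work surface. World frame = base frame: x ahead of the robot, y to its left, z up, the work surface at z = 0. Lengths are in m, angles in rad, forces in N, time in s.
With the tool pointing down it reaches from about 0.425 to 0.95 m from the base axis. Payload 4.7 kg.
Tool frame: the origin (TCP) lies on the centre line of the jaws, within the pads' length; the fingertips stand robot.nose_length ahead of it and the grasp point (between the pads) lies 8 mm behind it (robot.nose_length is the distance from the TCP to the fingertips, in m); z points along the fingers, y is the line along which they close (so a half turn about z gives the same grasp; the last joint's range is limited). The gripper opens to 85 mm and grips with 20 to 120 N. Pads are 22 mm wide; open, the fingers measure 114 mm over their backs; the gripper's body (76 mm by 85 mm) begins 54 mm behind the grasp point. The pads swing forward as they close: fully open they stand 13 mm farther back than shut.
Start: joints at [-1.198, 0.469, -0.049, 1.532, 0.024, 1.141, -0.082], TCP at [0.264, 0.621, 0.242] pointing down, gripper open.
Joint ranges: [-2.59, 2.59], [-0.33, 1.99], [-1.39, 1.29], [0.1, 2.45], [-1.04, 4.18], [0.21, 1.99], [-2.66, 2.66]. Speed limits (rad/s): [2.57, 2.57, 3.14, 3.14, 3.14, 3.14, 3.14].

INTERFACE

Orientations are given as [roll, pitch, yaw] about the fixed x, y, z axes, in that order (R = Rz(yaw) Ry(pitch) Rx(roll)).
In Python, from plant import robot gives the robot as it stands. Calls block until the motion is done:
- robot.goto(position, orientation): joint-space move of the TCP to a pose.
- robot.move_straight(position, vel=0.15, attitude=None, contact_N=None): straight line of the TCP; attitude=None keeps the orientation; vel is the mean speed in m/s. With contact_N (N) it stops when the force on the tool has changed by that much, and returns True; else False.
- robot.move_joints(angles): joint-space move.
- robot.grip(opening, strength=None): opening from 0.0 (shut) to 1.0 (fully open); strength is the grip in N (None keeps the last); returns when the fingers have stopped.
- robot.sleep(seconds).
- robot.inverse_kinematics(position, orientation): joint angles nearest the present ones, or None.
- robot.sense(): the state.
- robot.grab_frame(name): name is "side" or "top" or "wrist"; returns a dict with "image" (400x640x3 uint8, red, green, blue), "range_z" (400x640 float32, m along the optical axis (not along the pixel's ray), 0 where there is no reading), "fx", "fy", "cx", "cy" (pixels), "dist_coeffs" ([k1, k2, p1, p2, k3] as OpenCV has them; the pictures are not rectified), "R" (3x3) and "t" (3): a world point X has camera coordinates R X + t. Camera axes: x right, y down, z forward; pixel columns grow to the right and rows downward; lengths in m; the calibration is good to about 2 mm. A picture is of the moment at which its call begins.
A pose or a line that the arm cannot do raises robot.IKError and nothing moves.
- robot.close_job(): hands the job in; it is judged then, once.
The state is a dict: "t": time; "joint_pos": joint angles; "joint_velocities": joint speeds; "effort": joint torques, N m; "tcp_pos": TCP position; "tcp_rot": TCP orientation; "wrist_force": force on the tool from outside, world axes, zero at the start; "torque": the same for the moment, N m; "opening": opening from 0.0 (shut) to 1.0 (fully open); "gripper_force": force on a finger pad.
Only numpy, scipy, OpenCV 4.12 (cv2) and the standard library are available. Lean on these libraries where they do the work, as an engineer would, in place of code of your own. Each camera call takes 0.05 s, during which the arm holds its last target. There are 200 camera calls.

TASK

Push the circuit-board carrier along its rails until its lug is fully home against the stop between the fixture's two bored ears. Then slide the cross pin along its trough, through the near ear, the lug and the far ear, until its shoulder sits against the near ear, and let go. Leave the meter, the screwdriver and the screw tray where they are.

Things in the scene. Friction and masses are not known exactly. Their poses are not given: they have to be found in the camera images.
- fixture: Bolted-down aluminium test fixture, base 256 x 124 x 10 mm, with two low rails, two bored upright ears, a stop plate between the ears and a V trough leading to the near ear. Origin on the bench below the bore axis, midway between the ears; x along the rails to the stop (roughly away from the robot), y along the bore axis to the trough (roughly left), z up. Rails end at x = -194 mm, 26 mm high.
- near_bore (a point): Centre of the outer mouth of the 15 mm bore in the ear beside the trough (fixture x 0, y +28 mm, 50 mm above the bench); axes as the fixture's. Ears: 32 mm wide (x), 10 mm thick (y), tops 68 mm above the bench. The V trough runs from 8 to 158 mm outside this ear, 30 mm wide, all of it below 45 mm height, so a pusher from above can follow the barrel along it.
- far_bore (a point): Centre of the inner mouth of the 15 mm bore in the other ear (fixture x 0, y -18 mm, 50 mm above the bench); axes as the fixture's. The gap between the ears is 36 mm; the stop plate at its end is 56 mm high.
- carrier: Loose black carrier with a green circuit board, 0.25 to 0.5 kg, 80 x 90 x 10 mm, lying between the rails with 1.5 mm play each side; an aluminium lug in front goes between the ears, a push plate stands at the rear. Origin on its underside (10 mm above the bench) below the lug's bore; axes as the fixture's. Fully home its origin has fixture x = 0; it starts 35 to 70 mm short of that.
- lug_bore (a point): Centre of the 17 mm bore through the carrier's lug (34 mm long, 26 mm wide, top 64 mm above the bench), 50 mm above the bench; in line with the ears' bores when the lug touches the stop.
- push_plate (a point): On the rear face (towards the robot) of the carrier's aluminium push plate, which is 8 mm thick, 70 mm wide and reaches 58 mm above the bench: this point is at its middle, 100 mm behind the lug's bore and 40 mm above the bench. Sliding the carrier or the pin takes under 10 N; a sharp rise beyond that means it is home.
- pin: Loose steel cross pin, 0.14 to 0.28 kg: dark barrel 24 mm in diameter, 60 mm long, lying in the V trough; bright nose 12 mm in diameter, 70 mm long, its last 10 mm tapered. Origin on its axis at the shoulder between them, 50 mm above the bench; y points from nose to barrel. The shoulder starts 72 to 100 mm from the near ear, the tip outside the bore; home, the shoulder touches the ear.
- pin_tip (a point): Point of the pin's nose, on its axis, 70 mm from the shoulder. With the pin home it stands 14 mm out beyond the far ear (fixture y = -42 mm).
- pin_end (a point): Centre of the flat free end of the pin's barrel, 60 mm from the shoulder; the end to push.
- meter: Bystander: grey handheld meter, 150 x 78 x 36 mm, on the bench to the right of the fixture. Origin under its centre.
- driver: Bystander: screwdriver, 170 mm long, lying on the bench to the front left. Origin near its middle, on its underside.
- screw_tray: Bystander: white open tray, 100 x 75 x 28 mm, on the bench to the left. Origin under its centre.
Things that resemble listed ones, but are neither listed nor needed, are in the scene too. Leave any brown look-alike of the carrier alone. There is more than one size of the pin; the job needs the smaller.

How it is judged:
On the way:
1. the carrier is home, its lug's bore within 4 mm of the ears' axis, before the pin's tip has come through the near ear (x of lug_bore in the frame of fixture above -0.004 m and y of pin_tip in the frame of fixture above 0.018 m), for 0.2 s.
At the end, for the whole second after the job is handed in: The carrier lies between its rails with its lug's bore within 4 mm of the ears' bore axis; the pin passes through near ear, lug and far ear, in line with the bores within 0.06 rad, its shoulder within 4 mm of the near ear and its tip at least 10 mm out beyond the far ear; both are at rest (x of lug_bore in the frame of fixture between -0.004 and 0.004 m and z of carrier in the frame of fixture below 0.013 m and distance between pin and near_bore below 0.004 m and y of pin_tip in the frame of fixture below -0.038 m and angle between the y axis of pin and the y axis of fixture, either way round below 0.06 rad and linear speed of each of pin, carrier below 0.01 m/s); the robot touches nothing.
It fails at once if the meter is moved by more than 20 mm (distance of meter from where it was at the start of the episode above 0.02 m).
It fails at once if the screwdriver is moved by more than 20 mm (distance of driver from where it was at the start of the episode above 0.02 m).
It fails at once if the screw tray is moved by more than 20 mm (distance of screw_tray from where it was at the start of the episode above 0.02 m).
It also fails if it takes over 50 s, if anything falls off the work surface, if the arm or the gripper's body presses on something with over 40 N, if the wrist force passes 120 N, or if a joint passes its speed limit or range.

## Working session

There is one attempt and no reset: what is moved stays moved. The work goes in short steps, each a Python script; the robot and the scene stay as the last script left them, time stands still between calls to the robot, and variables do not carry over. Pictures are saved under pics/ and viewed, at most 10 in all, crops included, and the job is handed in when it is done.

```bash
mkdir -p pics
cat > h.py <<'E'
from plant import robot
import numpy as np, cv2
def save(n):
    f=robot.grab_frame(n); np.savez(f'pics/{n}.npz',**{k:np.array(v) for k,v in f.items()})
    cv2.imwrite(f'pics/{n}.png',f['image'][:,:,::-1]); return f
def load(n): return dict(np.load(f'pics/{n}.npz'))
def ray(f,u,v):
    K=np.array([[f['fx'],0,f['cx']],[0,f['fy'],f['cy']],[0,0,1]],float)
    p=cv2.undistortPoints(np.array([[[u,v]]],float),K,np.array(f['dist_coeffs'],float))[0,0]
    R=np.array(f['R']);t=np.array(f['t']); return -R.T@t, R.T@np.array([p[0],p[1],1.])
def atz(f,u,v,z):
    c,d=ray(f,u,v); return c+d*(z-c[2])/d[2]
def dep(f,u,v):
    c,d=ray(f,u,v); return c+d*np.median(f['range_z'][v-1:v+2,u-1:u+2])
E
python3 - <<'E'
from h import *
for n in('top','side'):
    f=save(n); print(n,-np.array(f['R']).T@np.array(f['t']))
s=robot.sense();print(s['t'],s['tcp_pos'],s['tcp_rot'],robot.nose_length)
E
```

```text
top [0.17876453 0.05786379 1.48553839]
side [ 0.19276121 -1.27014796  1.11091474]
0.1 [0.26373145 0.62077549 0.24136669] [-3.13977412e+00  6.14799304e-05  2.73989886e+00] 0.011
```

View pics/top.png

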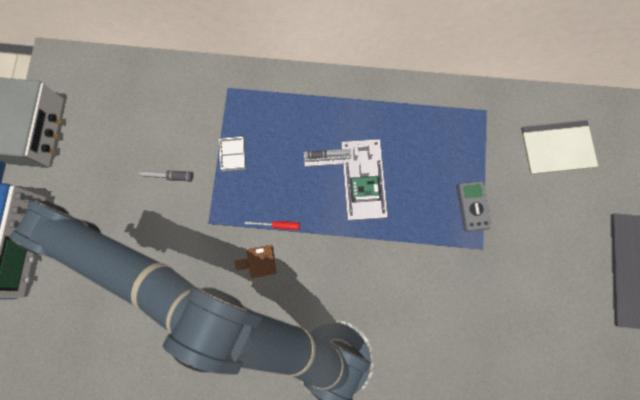

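View pics/side.png

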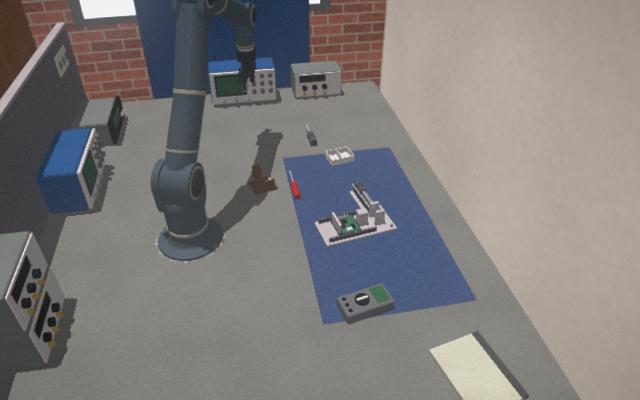

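The top view shows the fixture at about (363,178) with the carrier on it. The pin is in the trough at about (325,155), the brown decoy at (262,262), and the base at about (340,360). I'll enlarge the fixture.

Run:
```python
from h import *
im=cv2.imread('pics/top.png')[130:225,295:395]
cv2.imwrite('pics/crop1.png',cv2.resize(im,None,fx=6,fy=6,interpolation=cv2.INTER_CUBIC))
f=load('top')
for p in [(345,143),(380,141),(386,217),(348,219)]: print(p,atz(f,*p,.01).round(4),dep(f,*p).round(4))
```

```text
(345, 143) [0.6693 0.0231 0.01  ] [0.6698 0.023  0.0085]
(380, 141) [ 0.6866 -0.0887  0.01  ] [ 0.6898 -0.0896  0.0007]
(386, 217) [ 0.4407 -0.1246  0.01  ] [ 0.4424 -0.1258  0.0006]
(348, 219) [ 0.4231 -0.0071  0.01  ] [ 0.4243 -0.0074  0.0032]
```

View pics/crop1.png

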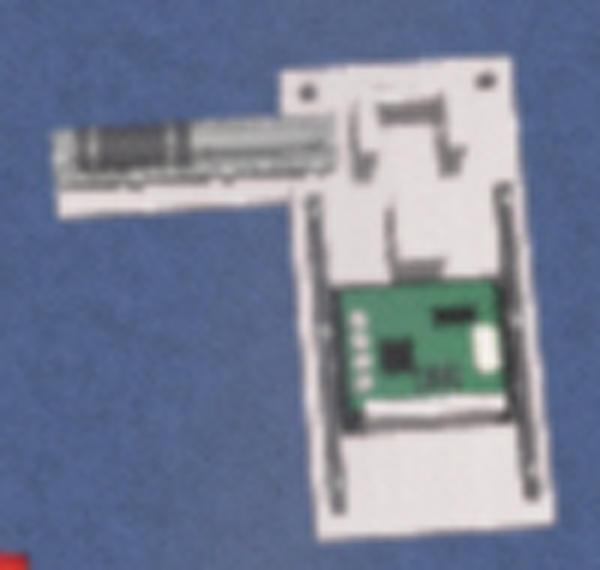

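The crop shows the base corners at (282,72), (510,57), (553,525) and (318,540). The barrel spans crop x 78–190 and the push plate's top is at y≈403–415. Next I'll fit the fixture pose and move to a close wrist view.

Run:
```python
from h import *
f=load('top')
C=lambda u,v,z: atz(f,295+u/6-.4,130+v/6-.4,z)
P=np.array([C(u,v,.01) for u,v in[(282,72),(510,57),(553,525),(318,540)]])[:,:2]
print(P.round(4), [np.linalg.norm(P[i]-P[i-1]).round(4) for i in range(4)])
M=np.array([[128,62],[128,-62],[-128,-62],[-128,62]])/1e3
A,B=M,P-P.mean(0); yaw=np.arctan2((A[:,0]*B[:,1]-A[:,1]*B[:,0]).sum(),(A*B).sum()); print('yaw',yaw,'centre',P.mean(0))
print('plate',C(437,412,.058),'pinend',C(78,147,.055),'shoulder',C(189,143,.055),'trough ends',C(60,132,.045),C(333,118,.045))
for y in (yaw,yaw+np.pi,yaw-np.pi,yaw+np.pi/2,yaw-np.pi/2): print(y,robot.inverse_kinematics([.56,0,.33],[np.pi,0,y]))
robot.goto([.52,.0,.34],[np.pi,0,yaw+np.pi])
robot.grip(0.0,40)
print(robot.sense()['t']); w=save('wrist'); print(np.array(w['R']).round(2),w['t'])
```

```text
[[ 0.673   0.0344]
 [ 0.6929 -0.087 ]
 [ 0.4406 -0.127 ]
 [ 0.4211 -0.0061]] [np.float64(0.255), np.float64(0.123), np.float64(0.2554), np.float64(0.1225)]
yaw 0.15884407829621283 centre [ 0.5568954  -0.04641174]
plate [ 0.48445405 -0.05860626  0.058     ] pinend [0.60737399 0.13688615 0.055     ] shoulder [0.61496387 0.07978835 0.055     ] trough ends [0.61759638 0.14762019 0.045     ] [0.63866845 0.00621585 0.045     ]
0.15884407829621283 [-0.67010946  0.24628228  0.73620645  1.72458391 -0.17411482  1.23757506
 -1.30360525]
3.300436731886006 [-0.37628935  0.21472965  0.36421878  1.71000279 -0.08057836  1.231578
  1.73676754]
-2.9827485752935803 [-0.37628935  0.21472965  0.36421878  1.71000279 -0.08057836  1.231578
  1.73676754]
1.7296404050911094 [-0.53470646  0.22644632  0.56096299  1.71817454 -0.12692528  1.23328177
  0.21574958]
-1.4119522484986837 [-1.00165187  0.42014328  1.27853451  1.73721987 -0.4173351   1.30036536
 -2.61403623]
3.2833
[[-0.16  0.99 -0.  ]
 [ 0.95  0.15  0.27]
 [ 0.27  0.04 -0.96]] [ 0.08251283 -0.55526351  0.33294448]
```

View pics/wrist.png

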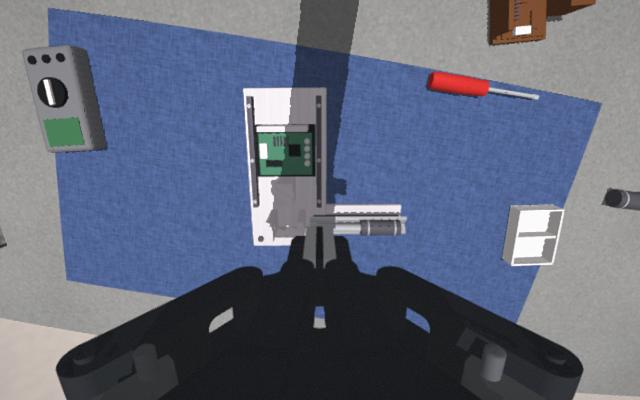

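The wrist view shows the fixture clear of the hand, with the carrier at (285,150), the push plate's edge at about (283,129), and the barrel at (365–402,228). I'll take an enlarged crop.

Run:
```python
from h import *
im=cv2.imread('pics/wrist.png')[80:250,235:415]
cv2.imwrite('pics/crop2.png',cv2.resize(im,(720,600)[0:1]+(680,),interpolation=cv2.INTER_CUBIC)[:600] if 0 else cv2.resize(im,None,fx=3.5,fy=3.5,interpolation=cv2.INTER_CUBIC))
```

```text
(no output)
```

View pics/crop2.png

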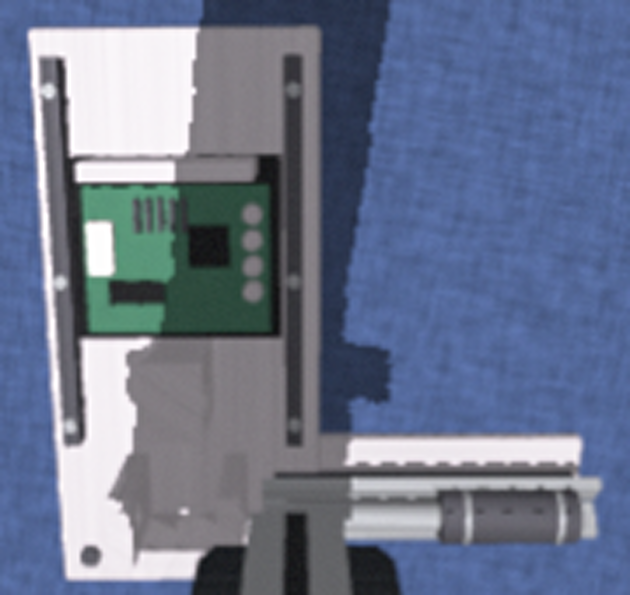

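Run:
```python
from h import *
f=load('wrist')
C=lambda u,v,z: atz(f,235+u/3.5-.35,80+v/3.5-.35,z)
a,b,c=[C(*p,.01) for p in[(30,28),(320,27),(67,580)]]
d=a-b; e=c-a
print('widths',np.linalg.norm(d),np.linalg.norm(e),'yaw',np.arctan2(-d[0]*-1,-d[1]) , np.arctan2(e[1],e[0]),a,b,c)
pl=C(77,157,.058),C(255,157,.058); print('plate',pl, np.linalg.norm(pl[0]-pl[1]),(pl[0]+pl[1])/2)
pe,sh=C(579,517,.052),C(441,515,.052); print('pin',pe,sh,np.linalg.norm(pe-sh))
s=robot.sense();print(s['tcp_pos'],s['wrist_force'])
```

```text
widths 0.12250730557898108 0.25527496877653083 yaw 0.15895192516556086 0.16209901805489568 [ 0.44203   -0.1263803  0.01     ] [ 0.42263912 -0.00541736  0.01      ] [ 0.69395849 -0.08518146  0.01      ]
plate (array([ 0.48809508, -0.09157354,  0.058     ]), array([ 0.47726924, -0.02304509,  0.058     ])) 0.06937829504616791 [ 0.48268216 -0.05730931  0.058     ]
pin [0.60667355 0.13856627 0.052     ] [0.61515437 0.07892948 0.052     ] 0.06023678902352316
[ 5.20005874e-01 -2.69187530e-05  3.40016269e-01] [ 0.41415557  0.02830601 -0.14085922]
```

Both views agree: yaw is 0.16, the carrier is 53 mm short and the shoulder is 87 mm from the ear. Pushing the carrier now.

```bash
cat >> h.py <<'E'
yaw=.16; ux=np.array([np.cos(yaw),np.sin(yaw),0]); uy=np.array([-ux[1],ux[0],0]); O=np.array([.6348,-.0339,0])
F=lambda x,y,z: O+x*ux+y*uy+np.array([0,0,z])
def fx(p): d=np.array(p)-O; return np.array([d@ux,d@uy,d[2]]).round(4)
def st(): s=robot.sense(); print(round(s['t'],2),fx(s['tcp_pos']),np.round(s['wrist_force'],1),round(s['opening'],2))
ori=[np.pi,0,yaw+np.pi]
E
python3 - <<'E'
from h import *
robot.goto(F(-.190,0,.13),ori)
robot.move_straight(F(-.190,0,.045),vel=.12); st()
print(robot.move_straight(F(-.166,0,.045),vel=.06,contact_N=15)); st()
print(robot.move_straight(F(-.095,0,.045),vel=.04,contact_N=20)); st()
E
```

```text
5.12 [-0.1892 -0.0002  0.0456] [0.1 0.2 0. ] -0.0
False
5.67 [-0.1659  0.      0.0449] [0.6 0.2 0.4] -0.0
True
7.03 [-0.1104  0.0002  0.0439] [-0.2 -0.1  0.7] 0.01
```

It stopped within 1 mm of the predicted home position. I'll confirm with a second push, then back off and look from above.

Run:
```python
from h import *
print(robot.move_straight(F(-.095,0,.045),vel=.03,contact_N=25)); st()
robot.move_straight(F(-.130,0,.05),vel=.1)
robot.move_straight(F(-.130,0,.16),vel=.2)
robot.goto(F(0.005,.215,.16),ori); st()
a=save('top');b=save('wrist')
t=cv2.resize(cv2.imread('pics/top.png')[125:225,285:395],None,fx=3.6,fy=3.6,interpolation=cv2.INTER_CUBIC)
w=cv2.imread('pics/wrist.png')[0:360,:]; w=cv2.resize(w,(400,225))
c=np.zeros((600,400,3),np.uint8); c[:360,:396]=t; c[360:585]=w
cv2.imwrite('pics/c3.png',c)
```

```text
True
7.42 [-0.1106  0.0004  0.0433] [-0.   0.5 -0.7] -0.0
9.47 [0.0043 0.2124 0.1595] [-1.  -1.  -0.3] 0.0
```

View pics/c3.png

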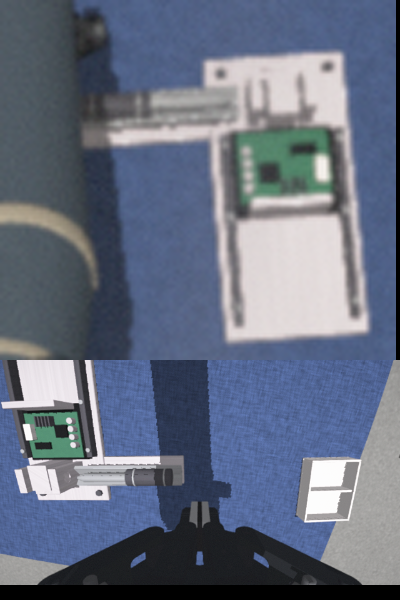

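The composite shows the lug seated between the ears at the stop (board at (283,165)) and the pin still in its trough. The tray is untouched. Now pushing the pin.

Run:
```python
from h import *
robot.move_straight(F(0,.215,.060),vel=.12); st()
print(robot.move_straight(F(0,.080,.060),vel=.04,contact_N=15)); st()
```

```text
10.55 [0.0007 0.2149 0.0608] [ 0.6 -0.5  0.5] -0.0
True
13.12 [-1.000e-04  1.019e-01  5.970e-02] [0.2 1.3 1. ] -0.0
```

Run:
```python
from h import *
print(robot.move_straight(F(0,.080,.060),vel=.03,contact_N=22)); st()
robot.move_straight(F(0,.125,.062),vel=.1)
robot.move_straight(F(0,.14,.25),vel=.2); st()
w=save('wrist'); save('side')
a=cv2.imread('pics/wrist.png')[:300,:420]; a=cv2.resize(a,(784,560)); cv2.imwrite('pics/c4.png',a)
```

```text
True
13.62 [-0.0005  0.1019  0.0593] [0.4 1.7 1.8] -0.0
15.09 [-0.0008  0.1398  0.2487] [-0.8 -0.3 -0.6] 0.0
```

View pics/c4.png

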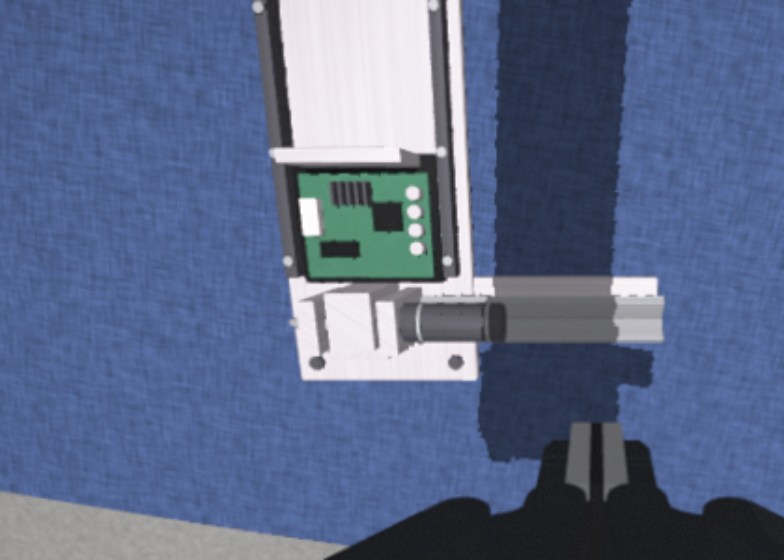

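The barrel is hard against the near ear at (402,322), and the tip shows beyond the far ear at (293,323). The carrier is home and the robot is clear, so I'm handing in.

```bash
python3 -c "
from h import *
print(robot.close_job())"
```

```text
the job is handed in; nothing more can be done
None
```

The carrier is home against the stop, the cross pin is through both ears and the lug with its shoulder on the near ear, and the job was handed in at about 15 s; the hand-in returned no verdict.

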